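# Set the cupping-water heater to level 6 and start it

### The arm

A 6-joint arm with a two-finger parallel gripper is mounted at the origin on the work surface. World frame = base frame: x ahead of the robot, y to its left, z up, the work surface at z = 0. Lengths are in m, angles in rad, forces in N, time in s.
With the tool pointing down it reaches from about 0.4 to 0.925 m from the base axis. Payload 3.4 kg.
Tool frame: the origin (TCP) lies midway between the tips of the shut fingers; the grasp point (between the pads) lies hold_point_z behind it (hold_point_z is the distance from the TCP to the grasp point, in m); y points along the fingers, z is the direction in which the jaws open and shut, and the axes are right-handed (so a half turn about y gives the same grasp; the last joint's range is limited). The gripper opens to 85 mm and grips with 20 to 120 N. Pads are 22 mm wide; open, the fingers measure 114 mm over their backs; the gripper's body (76 mm by 85 mm) begins 54 mm behind the grasp point. The pads swing forward as they close: fully open they stand 13 mm farther back than shut.
Start: joints at [-1.337, 0.307, 1.506, -0, 1.328, -0.073], TCP at [0.174, -0.548, 0.231] pointing down, gripper open.
Joint ranges: [-3.12, 3.12], [-1.05, 2.28], [0.14, 2.33], [-1.42, 4.57], [0.1, 2.73], [-2.68, 2.68]. Speed limits (rad/s): [2.57, 2.57, 3.14, 3.14, 3.14, 3.14].

### API

Orientations are given as a unit quaternion [w, x, y, z].
In Python, from cell import get_obs, read_camera, close_job, hold_point_z gives the robot as it stands.
- The arm moves only by the tool send_rows, never from a script. Its argument "increments" is a list of rows, each a list of 7 numbers: the shift along the tool's x, y, z in units of 6 cm (1.0 is 6 cm), then the turn, a rotation vector about the tool's x, y, z in units of 0.08 rad (1.0 is 0.08 rad), then the closure, from 0 (fully open) to 1 (shut). In form: [[x, y, z, rx, ry, rz, gripper], ...]. A call has exactly 10 rows; each row shifts and turns the commanded pose from where the row before left it, along the tool's axes as they then stand; what a row does not reach is not made up. A row lasts 1/8 s, in which the tool goes at most 62.5 mm and 10.7 degrees, less where a joint would pass 70% of its speed; a pose out of reach is approached as far as the arm can. A call with a number of a shift or a turn outside -1 to 1 is refused whole. A call with a gripper value outside its range is refused whole. The fingers move at their own pace and stop on an object; "newtons" is the grip in N (left out, the last holds). Time passes only in rows, so rows that do not move let the fingers close, or fill a call up. It gives the time, the measured TCP pose, the force and the opening at its end, in the units of the state.
- get_obs(): the state, without advancing time (a new reading comes with each control period).
- read_camera(name): name is "side" or "top"; returns a dict with "image" (384x512x3 uint8, blue, green, red), "fx", "fy", "cx", "cy" (pixels), "extrinsics" (4x4, takes a point from camera to world coordinates). Camera axes: x right, y down, z forward; pixel columns grow to the right and rows downward; lengths in m; the calibration is good to about 2 mm. A picture is of the moment at which its call begins. There is no depth.
- close_job(): hands the job in, once; it reports no verdict.
The state is a dict: "time_s": time; "qpos": joint angles; "qvel": joint speeds; "tau": joint torques, N m; "eef_pos": TCP position; "ee_rot": TCP orientation; "contact_force": force on the tool from outside, world axes, zero at the start; "torque": the same for the moment, N m; "opening": opening from 0.0 (shut) to 1.0 (fully open).
Only numpy, scipy, OpenCV 4.12 (cv2) and the standard library are available. Lean on these libraries where they do the work, as an engineer would, in place of code of your own. Each camera call takes 0.05 s, during which the arm holds its last target.

### The job

Heat the water for the cupping: with a fingertip against the orange stud, turn the heater's selector clockwise (seen from above), counting the clicks from the red dot (off), to level 6, without going past level 6, and then press the green start button down and let it come back up. The selector is only to be pushed, lightly, never pinched or forced; leave the kettle and everything else standing where they are.

Things in the scene. Friction and masses are not known exactly. Their poses are not given: they have to be found in the camera images.
- hob: the heating plate: an aluminium box 260 (x) by 420 (y) by 60 mm high, fixed to the table, its place and yaw (up to 0.25 rad) vary. Origin at the centre of its underside, x away from the robot at yaw 0, z up. Kettle field (black, grey ring) centred at y +112 mm, black control panel at y -110 mm.
- selector (a joint): angle of the selector in rad, growing clockwise seen from above. 0 = off (red dot), then a detent every 0.5236 rad (30 degrees): levels 1 to 9, level 6 at 3.142; stops just beyond off and 9. Starts between off and about level 3. Leaving a detent takes 2 to 4 N at the stud; a little past half-way to the next level it snaps ahead into that detent; let go, it settles in the nearest.
- selector_axis (a point): centre of the top face of the selector, a grey plastic disc of 100 mm diameter lying level on the heating plate, 12 mm thick, its top 72 mm above the table; the point lies on its upright turning axis, at x +35 mm, y -115 mm of the heating plate. White marks on the panel around it, growing longer with the level, show levels 1 to 9; the stud points to the present one. At off (red dot) the stud lies at 45 degrees between the plate's +x and +y axes.
- stud_top (a point): centre of the top of the orange finger stud, an upright pin of 12 mm diameter standing 26 mm above the disc's top face (98 mm above the table), 40 mm from the turning axis; it turns with the disc.
- start (a joint): travel of the start button in m: 0 = up, 0.006 = fully down; a spring returns it. It takes 1.5 N to begin and 5 N to hold fully down; it counts as pressed beyond 0.004.
- start_top (a point): centre of the top of the green start button, 30 mm diameter, pressed straight down, in a steel collar of 46 mm diameter and 12 mm height; its top is 82 mm above the table when up, 113 mm from the selector's axis on the robot's side of it.
- kettle: bystander: steel gooseneck kettle, 140 mm diameter at the foot, 152 mm high, on the heating plate; handle to its -x, spout to its +x. Origin at the centre of its underside.
- bowl_a: bystander: white cupping bowl, 96 mm diameter, 62 mm high, loose on the table to the right of the heating plate. Origin under its centre.
- bowl_b: bystander: the same kind of bowl, also to the right of the heating plate, usually farther from the robot.
- tumbler: bystander: drinking glass, 72 mm diameter, 85 mm high, loose to the left of the heating plate. Origin under its centre.
- canister: bystander: black coffee canister, 74 mm diameter, 130 mm high, loose to the left of the heating plate. Origin under its centre.
- spoon: bystander: steel cupping spoon 170 mm long lying along the heating plate's x on top of it, between kettle field and control panel. Origin under its middle.

How it is judged:
By the outcome, as a careful person would: the job done as asked, in the order asked, and still so for the second after the job is handed in, with the robot touching nothing.
It also fails if it takes over 69 s, if anything falls off the work surface, if the arm or the gripper's body presses on something with over 40 N, if the wrist force passes 120 N, or if a joint passes its speed limit or range.

## Working session

There is one attempt and no reset: what is moved stays moved. The work goes in short steps, Python scripts to look and compute and a tool call to move; the robot and the scene stay as the last step left them, time stands still between calls to the robot, and variables do not carry over. Pictures are saved under pics/ and viewed, and the job is handed in when it is done.

Besides the shell and the picture viewer there is one more tool, called after "Call:" by a JSON object that holds its "op" and its "data". send_rows: Moves the arm, as the interface text tells. Its arguments: {"type":"object","properties":{"increments":{"type":"array"},"newtons":{"type":"number"}},"required":["increments"]}

```bash
ls; mkdir -p pics
python3 - <<'E'
from cell import get_obs, read_camera, hold_point_z
import cv2
print(hold_point_z)
o=get_obs(); print(o)
for n in("side","top"):
    c=read_camera(n); cv2.imwrite(f"pics/{n}0.png",c["image"]); print(n,c["fx"],c["fy"],c["cx"],c["cy"],c["extrinsics"])
E
```

```text
pics
0.0187
{'time_s': 0.0, 'qpos': array([-1.33753914e+00,  3.07589503e-01,  1.50768027e+00,  9.09106771e-06,
        1.32845325e+00, -7.35217807e-02]), 'qvel': array([-0.00118556,  0.00042397,  0.00091542, -0.00252027,  0.00118048,
       -0.00079353]), 'tau': array([-4.19445605e-04, -4.57547951e+01, -2.51914734e+01, -5.61425850e-05,
        1.32640344e-02,  5.30897523e-06]), 'eef_pos': array([ 0.17344465, -0.54746056,  0.23036904]), 'ee_rot': array([ 0.10798011, -0.10809408,  0.69955533, -0.69805323]), 'contact_force': array([0.53030061, 0.22658796, 0.26824933]), 'torque': array([ 0.04207513,  0.00972256, -0.02168693]), 'opening': 1.0026675371338853}
side 487.9663290545264 487.9663290545264 253.90118869972855 187.9719387883465 [[-0.66973443 -0.42524436  0.60878815 -0.15981808]
 [-0.74253328  0.37243742 -0.55671778  0.69913816]
 [ 0.01000561 -0.82489854 -0.56519226  0.76373344]
 [ 0.          0.          0.          1.        ]]
top 447.38119072806995 447.38119072806995 258.2741232522416 182.55585130800966 [[-0.02509176 -0.98626333  0.16326373  0.40217306]
 [-0.99887836  0.03129487  0.03553373  0.00554625]
 [-0.04015493 -0.162189   -0.98594235  1.1466091 ]
 [ 0.          0.          0.          1.        ]]
```

View pics/top0.png

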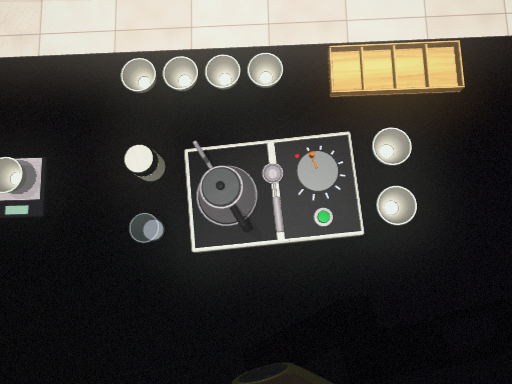

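View pics/side0.png

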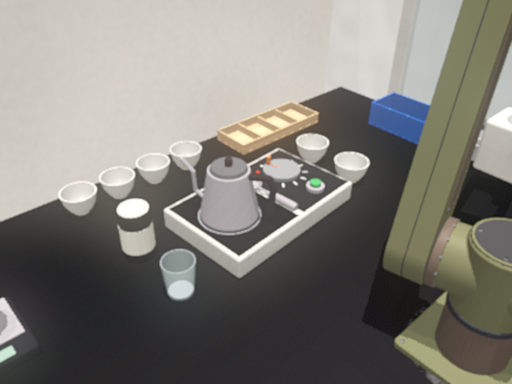

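Top view: plate spans about (185–362, 132–250), orange stud at (313,155), disc at (318,171), button at (323,216) and red dot at (297,156). Next I'll measure these.

```bash
cat > h.py <<'E'
import numpy as np, cv2
from cell import get_obs, read_camera
def ray(c,u,v,z):
    d=np.array([(u-c["cx"])/c["fx"],(v-c["cy"])/c["fy"],1.]); E=c["extrinsics"]; d=E[:3,:3]@d; o=E[:3,3]
    return o+d*(z-o[2])/d[2]
def blobs(im,lo,hi,box=None):
    m=cv2.inRange(cv2.cvtColor(im,cv2.COLOR_BGR2HSV),lo,hi)
    if box: 
        k=np.zeros_like(m);k[box[1]:box[3],box[0]:box[2]]=255;m&=k
    n,l,s,c=cv2.connectedComponentsWithStats(m)
    return [(s[i,4],c[i],s[i,:4]) for i in range(1,n) if s[i,4]>=4],m
def proj(c,p):
    E=c["extrinsics"]; q=E[:3,:3].T@(np.array(p)-E[:3,3]); return c["fx"]*q[0]/q[2]+c["cx"],c["fy"]*q[1]/q[2]+c["cy"]
E
python3 - <<'E'
from h import *
T=read_camera("top"); S=read_camera("side")
for n,c,box in(("top",T,(280,130,362,240)),("side",S,(240,140,350,210))):
    im=c["image"]
    for nm,lo,hi,z in(("green",(45,120,60),(80,255,255),.082),("orange",(5,130,120),(20,255,255),.098),("red",(0,150,60),(4,255,255),.06),("red2",(172,150,60),(180,255,255),.06)):
        for a,ce,s in blobs(im,lo,hi,box)[0]: print(n,nm,a,ce,s,ray(c,*ce,z))
    x0,y0,x1,y1=box
    cv2.imwrite(f"pics/{n}z.png",cv2.resize(im[y0:y1,x0:x1],None,fx=6 if n=="side" else 5,fy=6 if n=="side" else 5,interpolation=cv2.INTER_CUBIC))
# plate frame: fit edges of bright rim in top
im=T["image"]; hsv=cv2.cvtColor(im,cv2.COLOR_BGR2HSV)
m=cv2.inRange(hsv,(0,0,150),(180,70,255)); k=np.zeros_like(m);k[125:258,178:368]=255;m&=k
cs=max(cv2.findContours(m,cv2.RETR_EXTERNAL,cv2.CHAIN_APPROX_NONE)[0],key=cv2.contourArea)
r=cv2.minAreaRect(cs);print(r)
q=cv2.approxPolyDP(cv2.convexHull(cs),6,True)[:,0];print([ (tuple(p),ray(T,*p,.06).round(4)) for p in q])
E
```

```text
top green 110 [323.19090909 216.32727273] [318 211  12  12] [ 0.4924865  -0.10795957  0.082     ]
top orange 21 [311.80952381 153.14285714] [310 151   5   5] [ 0.64301447 -0.08652385  0.098     ]
top orange 17 [314.05882353 162.88235294] [312 159   5   9] [ 0.61908122 -0.09080117  0.098     ]
top red 14 [296.71428571 155.5       ] [295 154   4   4] [ 0.64704469 -0.05234037  0.06      ]
side green 4 [318.5 184. ] [318 183   2   3] [ 0.48084446 -0.10605115  0.082     ]
side orange 23 [268.08695652 159.08695652] [266 156   5   8] [ 0.6328754  -0.07531478  0.098     ]
side red 6 [257.5 171.5] [256 171   4   2] [ 0.64992016 -0.05370484  0.06      ]
((272.3103332519531, 188.27584838867188), (110.03814697265625, 172.53082275390625), 84.14398956298828)
[((np.int32(349), np.int32(132)), array([ 0.7024, -0.1844,  0.06  ])), ((np.int32(362), np.int32(234)), array([ 0.4494, -0.2007,  0.06  ])), ((np.int32(192), np.int32(250)), array([0.422 , 0.2092, 0.06  ])), ((np.int32(185), np.int32(150)), array([0.6707, 0.2266, 0.06  ])), ((np.int32(194), np.int32(141)), array([0.6932, 0.2039, 0.06  ]))]
```

Run:
```python
from h import *
T=read_camera("top");im=T["image"]
hsv=cv2.cvtColor(im,cv2.COLOR_BGR2HSV)
m=cv2.inRange(hsv,(0,0,90),(180,60,255)); k=np.zeros_like(m);k[146:196,294:343]=255;m&=k
m=cv2.morphologyEx(m,cv2.MORPH_CLOSE,np.ones((5,5)));m=cv2.morphologyEx(m,cv2.MORPH_OPEN,np.ones((9,9)))
cs=max(cv2.findContours(m,cv2.RETR_EXTERNAL,cv2.CHAIN_APPROX_NONE)[0],key=cv2.contourArea)
e=cv2.fitEllipse(cs);print(e,ray(T,*e[0],.072))
```

```text
((317.8010559082031, 171.38809204101562), (38.674137115478516, 42.50966262817383), 70.41619873046875) [ 0.60305038 -0.10129528  0.072     ]
```

View pics/topz.png

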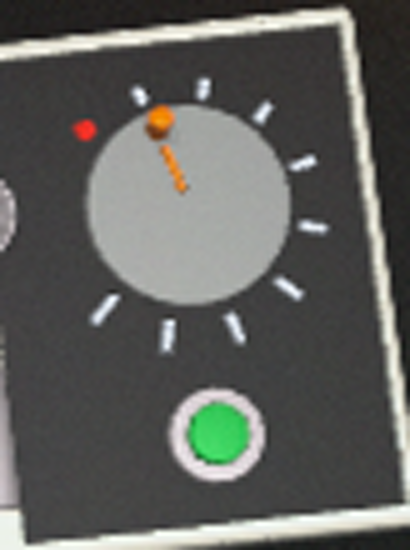

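View pics/sidez.png

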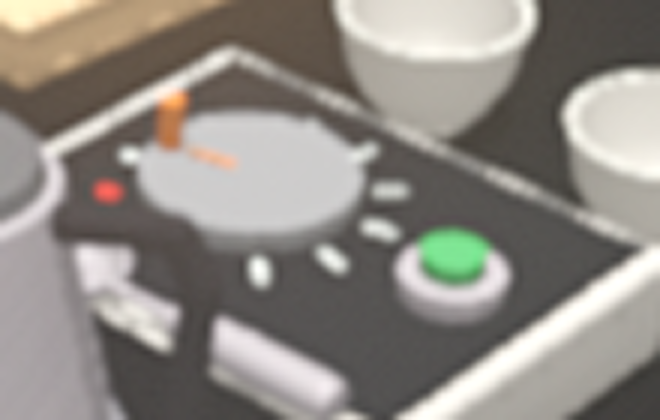

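Run:
```python
from h import *
from scipy.spatial.transform import Rotation as R
o=get_obs(); q=o["ee_rot"]; M=R.from_quat([q[1],q[2],q[3],q[0]]).as_matrix(); print(M.round(3))
T=read_camera("top")
ax=np.array([.6035,-.1012])
for l in range(0,10):
    a=np.pi/4+.066-l*np.pi/6; print(l,proj(T,[*(ax+.040*np.array([np.cos(a),np.sin(a)])),.098]),proj(T,[*(ax+.062*np.array([np.cos(a),np.sin(a)])),.061]))
print(proj(T,[*ax,.072]),proj(T,[ax[0]-.113*np.cos(.066),ax[1]-.113*np.sin(.066),.082]))
for p in((245,228),(222,187),(203,145)): print(ray(T,*p,.15))
```

```text
[[-0.953 -0.     0.302]
 [-0.302  0.001 -0.953]
 [-0.    -1.    -0.001]]
0 (np.float64(305.58112548753445), np.float64(158.7349493206427)) (np.float64(297.6743506219248), np.float64(156.44148840883244))
1 (np.float64(312.59452308861455), np.float64(153.78852789899472)) (np.float64(308.16598826064165), np.float64(149.05586723717798))
2 (np.float64(321.2423512527202), np.float64(152.94059150311446)) (np.float64(321.0852590048805), np.float64(147.78541572303516))
3 (np.float64(329.2459392024849), np.float64(156.42014297566536)) (np.float64(333.05647700417705), np.float64(152.97453204002468))
4 (np.float64(334.4790675015128), np.float64(163.3282959527098)) (np.float64(340.9131766247442), np.float64(163.30758945966082))
5 (np.float64(335.51928027734283), np.float64(171.8460634008314)) (np.float64(342.5051181654165), np.float64(176.08797096312279))
6 (np.float64(332.0488728023283), np.float64(179.68963292268754)) (np.float64(337.3181363337213), np.float64(187.8882671123386))
7 (np.float64(324.9790708483745), np.float64(184.72340186976356)) (np.float64(326.6997447972323), np.float64(195.4702339296221))
8 (np.float64(316.2249420051427), np.float64(185.56621030326772)) (np.float64(313.5417787020727), np.float64(196.72909100739255))
9 (np.float64(308.1714611721751), np.float64(181.994184549773)) (np.float64(301.45863660956206), np.float64(191.33204070664698))
(np.float64(317.75310705321067), np.float64(171.20786147794848)) (np.float64(323.5204010559802), np.float64(217.0524170258188))
[0.46570419 0.07358113 0.15      ]
[0.559619   0.12384228 0.15      ]
[0.65886162 0.16659015 0.15      ]
```

Call:
{"op": "send_rows", "data": {"increments": [[-0.3,-0.0,-0.17,0,0,0,1],[-0.5,0,-0.28,0,0,0,1],[-0.6,0,-0.33,0,0,0,1],[-0.6,0,-0.33,0,0,0,1],[-0.6,0,-0.33,0,0,0,1],[-0.6,0,-0.33,0,0,0,1],[-0.6,0,-0.33,0,0,0,1],[-0.6,0,-0.33,0,0,0,1],[-0.6,0,-0.33,0,0,0,1],[-0.6,0,-0.33,0,0,0,1]], "newtons": 20}}

```text
time_s: 1.55
eef_pos: [0.4387, -0.2674, 0.2315]
ee_rot: [0.108, -0.108, 0.699, -0.699]
contact_force: [0.4, -0.4, 0.0]
opening: -0.004
```

Call:
{"op": "send_rows", "data": {"increments": [[-0.6,0,-0.33,0,0,0,1],[-0.6,0,-0.33,0,0,0,1],[-0.6,0,-0.33,0,0,0,1],[-0.6,0,-0.33,0,0,0,1],[-0.6,0,-0.33,0,0,0,1],[-0.6,0,-0.33,0,0,0,1],[-0.33,0,-0.17,0,0,0,1],[-0.2,0,-0.1,0,0,0,1],[0,0,0,0,-1,0,1],[0,0,0,0,-1,0,1]]}}

```text
time_s: 2.8
eef_pos: [0.6327, -0.0668, 0.2312]
ee_rot: [-0.164, 0.165, -0.688, 0.688]
contact_force: [1.1, 0.7, -0.3]
opening: -0.004
```

Call:
{"op": "send_rows", "data": {"increments": [[0,0,0,0,-1,0,1],[0,0,0,0,-1,0,1],[0,0,0,0,-1,0,1],[0,0,0,0,-1,0,1],[0,0,0,0,-1,0,1],[0,0,0,0,-1,0,1],[0,0,0,0,-1,0,1],[0,0,0,0,-1,0,1],[0,0,0,0,-1,0,1],[0,0,0,0,-1,0,1]]}}

```text
time_s: 4.05
eef_pos: [0.6325, -0.0673, 0.2314]
ee_rot: [0.419, -0.419, 0.57, -0.57]
contact_force: [0.6, -0.1, -0.4]
opening: -0.001
```

Call:
{"op": "send_rows", "data": {"increments": [[0,0,0,0,-1,0,1],[0,0,0,0,-1,0,1],[0,0,0,0,-1,0,1],[0,0,0,0,-1,0,1],[0,0,0,0,-1,0,1],[0,0,0,0,-1,0,1],[0,0,0,0,-1,0,1],[0,0,0,0,-0.9,0,1],[0,0,0,0,0,0,1],[0,0,0,0,0,0,1]]}}

```text
time_s: 5.3
eef_pos: [0.633, -0.0668, 0.2313]
ee_rot: [-0.574, 0.575, -0.412, 0.412]
contact_force: [0.3, 0.5, -1.0]
opening: 0.001
```

```bash
cat >> h.py <<'E'
from scipy.spatial.transform import Rotation as R
AX=np.array([.6035,-.1012])
def tool():
    o=get_obs(); q=o["ee_rot"]; M=R.from_quat([q[1],q[2],q[3],q[0]]).as_matrix(); return o,M
def rep():
    o,M=tool(); x=M[:2,0]; p=o["eef_pos"]
    r=p[:2]-AX
    print("t",o["time_s"],"p",p.round(4),"xyaw",np.degrees(np.arctan2(x[1],x[0])).round(2),"tilt",M[:2,1].round(4),"q6",o["qpos"][5].round(3),"F",o["contact_force"].round(2))
    phi=np.arctan2(x[1],x[0])+np.pi/2
    rad=np.array([np.cos(phi),np.sin(phi)])
    print("face phi",np.degrees(phi).round(2),"radial",(r@rad*1e3).round(2),"tang mm (neg=behind)",(r@x*1e3).round(2), "level if contact 17mm", None)
    return p,M
def save(n,box,k):
    for c in("top","side"):
        im=read_camera(c)["image"]
        b=box[c]; cv2.imwrite(f"pics/{c}{n}.png",cv2.resize(im[b[1]:b[3],b[0]:b[2]],None,fx=k,fy=k,interpolation=cv2.INTER_CUBIC))
B={"top":(240,110,380,240),"side":(220,110,360,220)}
E
python3 - <<'E'
from h import *
rep(); save(1,B,5)
E
```

```text
t 5.3 p [ 0.633  -0.0668  0.2313] xyaw -71.32 tilt [-0.0004 -0.0001] q6 -0.498 F [ 0.32  0.49 -0.97]
face phi 18.68 radial 38.97 tang mm (neg=behind) -23.1 level if contact 17mm None
```

View pics/side1.png

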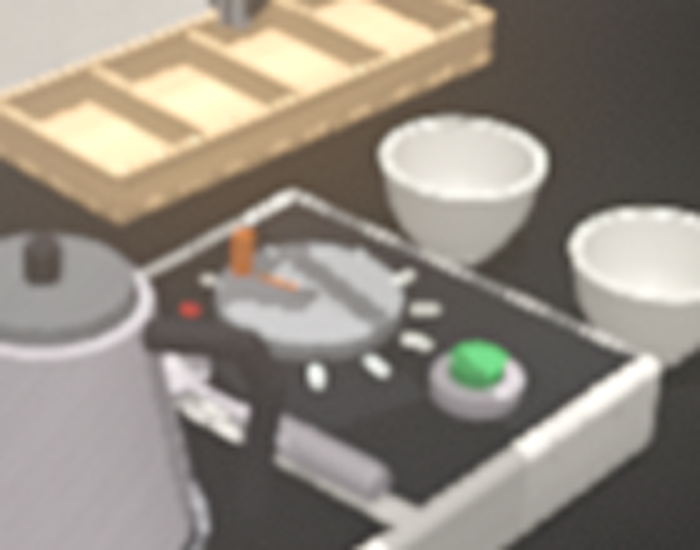

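View pics/top1.png

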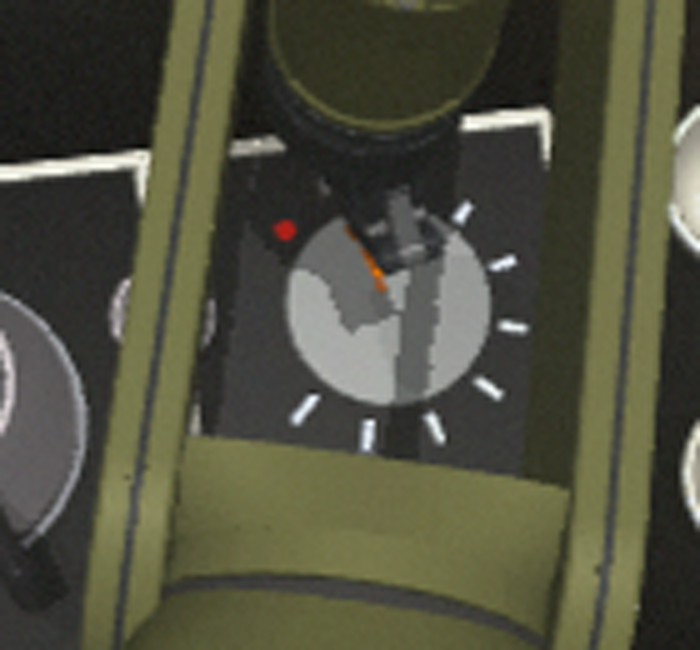

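The side view shows the stud unobstructed at (241,250) of the crop, while the arm partly hides it from above. I'll back off slightly and then lower behind the stud.

Call:
{"op": "send_rows", "data": {"increments": [[-0.15,0,0.0,0,0,0,1],[0,0.3,0,0,0,0,1],[0,0.4,0,0,0,0,1],[0,0.4,0,0,0,0,1],[0,0.4,0,0,0,0,1],[0,0.4,0,0,0,0,1],[0,0.3,0,0,0,0,1],[0,0.2,0,0,0,0,1],[0,0.08,0,0,0,0,1],[0,0,0,0,0,0,1]]}}

```text
time_s: 6.65
eef_pos: [0.6306, -0.0578, 0.0826]
ee_rot: [0.575, -0.575, 0.412, -0.412]
contact_force: [0.1, -0.8, -0.1]
opening: -0.001
```

Run:
```python
from h import *
rep(); save(2,B,5)
```

```text
t 6.65 p [ 0.6306 -0.0578  0.0826] xyaw -71.2 tilt [ 0.0001 -0.    ] q6 -0.486 F [ 0.12 -0.8  -0.14]
face phi 18.8 radial 39.68 tang mm (neg=behind) -32.38 level if contact 17mm None
```

View pics/side2.png

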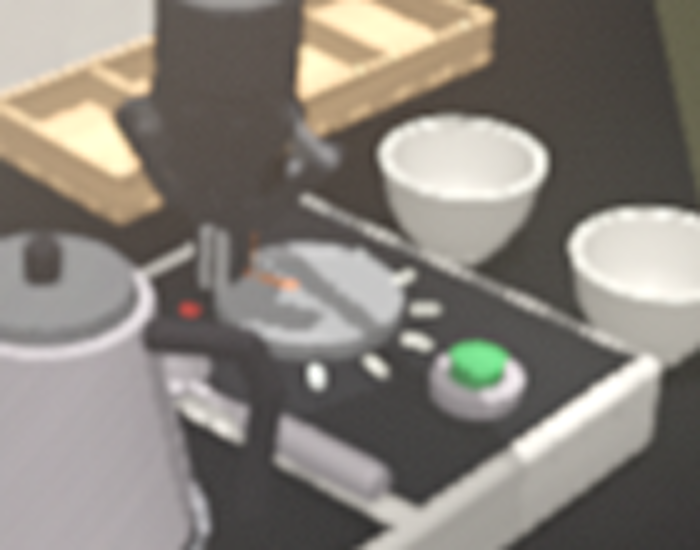

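Call:
{"op": "send_rows", "data": {"increments": [[0.04,0,0,0,0,0,1],[0.04,0,0,0,0,0,1],[0.04,0,0,0,0,0,1],[0.03,0,0,0,0,0,1],[0.03,0,0,0,0,0,1],[0.02,0,0,0,0,0,1],[0.01,0,0,0,0,0,1],[0.01,0,0,0,0,0,1],[0,0,0,0,0,0,1],[0,0,0,0,0,0,1]]}}

```text
time_s: 8.0
eef_pos: [0.6347, -0.0703, 0.0825]
ee_rot: [-0.575, 0.575, -0.412, 0.412]
contact_force: [-0.3, -0.4, -0.6]
opening: 0.001
```

Run:
```python
from h import *
rep()
```

```text
t 8.0 p [ 0.6347 -0.0703  0.0825] xyaw -71.2 tilt [-0.0001  0.    ] q6 -0.505 F [-0.3  -0.38 -0.64]
face phi 18.8 radial 39.5 tang mm (neg=behind) -19.16 level if contact 17mm None
```

Call:
{"op": "send_rows", "data": {"increments": [[0.03,0,0.011,0,0.5,0,1],[0.03,0,0.011,0,0.5,0,1],[0.03,0,0.011,0,0.5,0,1],[0.027,0,0.011,0,0.5,0,1],[0.027,0,0.011,0,0.5,0,1],[0.027,0,0.011,0,0.5,0,1],[0.027,0,0.011,0,0.5,0,1],[0.027,0,0.011,0,0.5,0,1],[0.027,0,0.011,0,0.5,0,1],[0,0,0,0,0,0,1]]}}

```text
time_s: 9.25
eef_pos: [0.6432, -0.0842, 0.0825]
ee_rot: [0.492, -0.492, 0.508, -0.508]
contact_force: [-0.6, 0.1, -0.5]
opening: -0.001
```

Run:
```python
from h import *
rep(); save(3,B,5)
```

```text
t 9.25 p [ 0.6432 -0.0842  0.0825] xyaw -91.81 tilt [-0. -0.] q6 -0.164 F [-0.55  0.15 -0.5 ]
face phi -1.81 radial 39.11 tang mm (neg=behind) -18.2 level if contact 17mm None
```

View pics/side3.png

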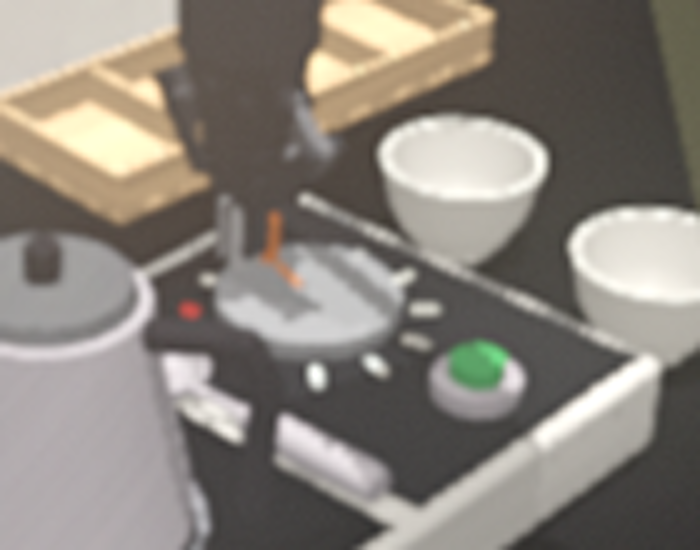

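View pics/top3.png

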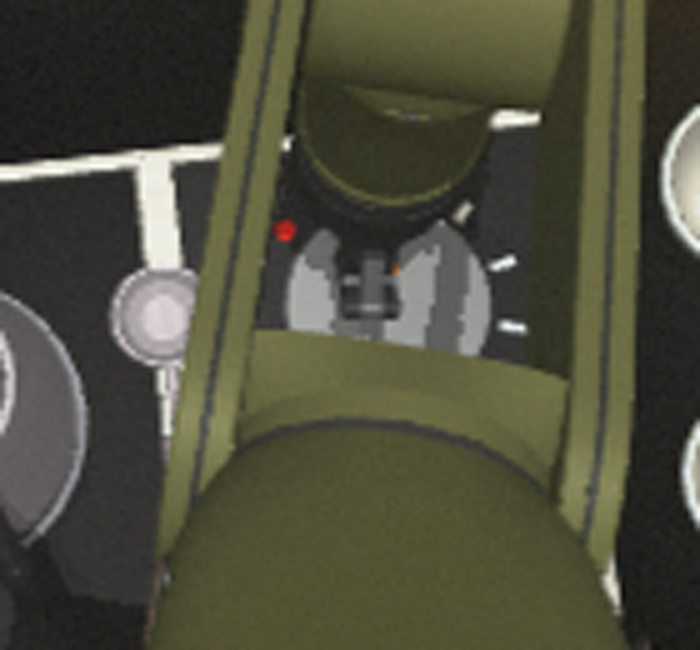

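```bash
cat >> h.py <<'E'
def lev():
    c=read_camera("side")
    for l in np.arange(1,7.1,.5):
        a=np.pi/4+.066-l*np.pi/6
        mid=[*(AX+.04*np.array([np.cos(a),np.sin(a)])),.085]; print(l,np.round(proj(c,mid),1),end="; ")
    print()
    for b in blobs(c["image"],(3,120,90),(20,255,255),(255,140,330,210))[0]:
        if b[0]<400: print("side orange",b)
E
python3 - <<'E'
from h import *
lev()
E
```

```text
1.0 [269.3 160.4]; 1.5 [271.5 158.8]; 2.0 [274.5 157.6]; 2.5 [278.  156.8]; 3.0 [281.7 156.6]; 3.5 [285.6 156.8]; 4.0 [289.2 157.6]; 4.5 [292.5 158.8]; 5.0 [295.1 160.4]; 5.5 [296.9 162.3]; 6.0 [297.7 164.3]; 6.5 [297.6 166.4]; 7.0 [296.4 168.3]; 
side orange (np.int32(18), array([274.16666667, 157.        ]), array([273, 153,   3,   9], dtype=int32))
```

Call:
{"op": "send_rows", "data": {"increments": [[0.028,0,0.012,0,0.5,0,1],[0.028,0,0.012,0,0.5,0,1],[0.028,0,0.012,0,0.5,0,1],[0.028,0,0.012,0,0.5,0,1],[0.028,0,0.012,0,0.5,0,1],[0.028,0,0.012,0,0.5,0,1],[0.028,0,0.012,0,0.5,0,1],[0.028,0,0.012,0,0.5,0,1],[0.028,0,0.012,0,0.5,0,1],[0.028,0,0.012,0,0.5,0,1]]}}

```text
time_s: 10.65
eef_pos: [0.6469, -0.1031, 0.0825]
ee_rot: [-0.38, 0.381, -0.596, 0.597]
contact_force: [0.0, -0.5, -0.4]
opening: -0.002
```

Run:
```python
from h import *
rep();lev()
```

```text
t 10.65 p [ 0.6469 -0.1031  0.0825] xyaw -114.9 tilt [ 0.0005 -0.0014] q6 0.213 F [ 0.04 -0.54 -0.4 ]
face phi -24.9 radial 40.16 tang mm (neg=behind) -16.58 level if contact 17mm None
1.0 [269.3 160.4]; 1.5 [271.5 158.8]; 2.0 [274.5 157.6]; 2.5 [278.  156.8]; 3.0 [281.7 156.6]; 3.5 [285.6 156.8]; 4.0 [289.2 157.6]; 4.5 [292.5 158.8]; 5.0 [295.1 160.4]; 5.5 [296.9 162.3]; 6.0 [297.7 164.3]; 6.5 [297.6 166.4]; 7.0 [296.4 168.3]; 
side orange (np.int32(29), array([278.5862069 , 155.68965517]), array([277, 151,   4,  10], dtype=int32))
```

Call:
{"op": "send_rows", "data": {"increments": [[0.0265,0,0.0105,0,0.5,0,1],[0.0265,0,0.0105,0,0.5,0,1],[0.0265,0,0.0105,0,0.5,0,1],[0.0265,0,0.0105,0,0.5,0,1],[0.0265,0,0.0105,0,0.5,0,1],[0.0265,0,0.0105,0,0.5,0,1],[0.0265,0,0.0105,0,0.5,0,1],[0.0265,0,0.0105,0,0.5,0,1],[0.0265,0,0.0105,0,0.5,0,1],[0.0265,0,0.0105,0,0.5,0,1]]}}

```text
time_s: 11.95
eef_pos: [0.6426, -0.1182, 0.0825]
ee_rot: [0.254, -0.254, 0.66, -0.66]
contact_force: [1.4, 1.8, -0.0]
opening: -0.0
```

Run:
```python
from h import *
rep();lev()
```

```text
t 11.95 p [ 0.6426 -0.1182  0.0825] xyaw -137.82 tilt [-0.0002  0.0006] q6 0.587 F [ 1.36  1.78 -0.02]
face phi -47.82 radial 38.83 tang mm (neg=behind) -17.52 level if contact 17mm None
1.0 [269.3 160.4]; 1.5 [271.5 158.8]; 2.0 [274.5 157.6]; 2.5 [278.  156.8]; 3.0 [281.7 156.6]; 3.5 [285.6 156.8]; 4.0 [289.2 157.6]; 4.5 [292.5 158.8]; 5.0 [295.1 160.4]; 5.5 [296.9 162.3]; 6.0 [297.7 164.3]; 6.5 [297.6 166.4]; 7.0 [296.4 168.3]; 
side orange (np.int32(28), array([283.60714286, 156.10714286]), array([282, 152,   4,   9], dtype=int32))
```

Call:
{"op": "send_rows", "data": {"increments": [[0.027,0,0.0115,0,0.5,0,1],[0.027,0,0.0115,0,0.5,0,1],[0.027,0,0.0115,0,0.5,0,1],[0.027,0,0.0115,0,0.5,0,1],[0.027,0,0.0115,0,0.5,0,1],[0.027,0,0.0115,0,0.5,0,1],[0.027,0,0.0115,0,0.5,0,1],[0.027,0,0.0115,0,0.5,0,1],[0.027,0,0.0115,0,0.5,0,1],[0.027,0,0.0115,0,0.5,0,1]]}}

```text
time_s: 13.25
eef_pos: [0.6335, -0.1322, 0.0826]
ee_rot: [0.119, -0.118, 0.698, -0.697]
contact_force: [1.6, 2.5, -1.5]
opening: -0.0
```

Run:
```python
from h import *
rep();lev()
```

```text
t 13.25 p [ 0.6335 -0.1322  0.0826] xyaw -160.76 tilt [0.0016 0.0013] q6 0.962 F [ 1.58  2.5  -1.47]
face phi -70.76 radial 39.11 tang mm (neg=behind) -18.09 level if contact 17mm None
1.0 [269.3 160.4]; 1.5 [271.5 158.8]; 2.0 [274.5 157.6]; 2.5 [278.  156.8]; 3.0 [281.7 156.6]; 3.5 [285.6 156.8]; 4.0 [289.2 157.6]; 4.5 [292.5 158.8]; 5.0 [295.1 160.4]; 5.5 [296.9 162.3]; 6.0 [297.7 164.3]; 6.5 [297.6 166.4]; 7.0 [296.4 168.3]; 
side orange (np.int32(36), array([289.30555556, 156.5       ]), array([287, 152,   5,  10], dtype=int32))
```

Call:
{"op": "send_rows", "data": {"increments": [[0.028,0,0.012,0,0.5,0,1],[0.028,0,0.012,0,0.5,0,1],[0.028,0,0.012,0,0.5,0,1],[0.028,0,0.012,0,0.5,0,1],[0.028,0,0.012,0,0.5,0,1],[0.028,0,0.012,0,0.5,0,1],[0.028,0,0.012,0,0.5,0,1],[0.028,0,0.012,0,0.5,0,1],[0.028,0,0.012,0,0.5,0,1],[0.028,0,0.012,0,0.5,0,1]]}}

```text
time_s: 14.55
eef_pos: [0.6171, -0.1428, 0.0825]
ee_rot: [0.022, -0.022, -0.707, 0.707]
contact_force: [0.5, -0.3, -0.3]
opening: 0.001
```

Run:
```python
from h import *
rep();lev();save(4,B,5)
```

```text
t 14.55 p [ 0.6171 -0.1428  0.0825] xyaw 176.4 tilt [-0.0003 -0.0003] q6 1.34 F [ 0.52 -0.3  -0.25]
face phi 266.4 radial 40.67 tang mm (neg=behind) -16.2 level if contact 17mm None
1.0 [269.3 160.4]; 1.5 [271.5 158.8]; 2.0 [274.5 157.6]; 2.5 [278.  156.8]; 3.0 [281.7 156.6]; 3.5 [285.6 156.8]; 4.0 [289.2 157.6]; 4.5 [292.5 158.8]; 5.0 [295.1 160.4]; 5.5 [296.9 162.3]; 6.0 [297.7 164.3]; 6.5 [297.6 166.4]; 7.0 [296.4 168.3]; 
side orange (np.int32(31), array([294.41935484, 159.29032258]), array([293, 155,   4,   9], dtype=int32))
```

View pics/side4.png

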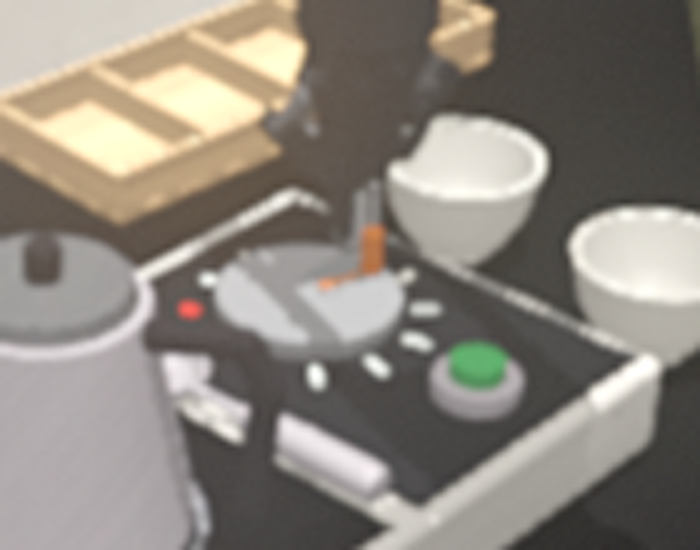

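Call:
{"op": "send_rows", "data": {"increments": [[0.0265,0,0.01,0,0.5,0,1],[0.0265,0,0.01,0,0.5,0,1],[0.0265,0,0.01,0,0.5,0,1],[0.0265,0,0.01,0,0.5,0,1],[0.0265,0,0.01,0,0.5,0,1],[0.0265,0,0.01,0,0.5,0,1],[0.0265,0,0.01,0,0.5,0,1],[0.0265,0,0.01,0,0.5,0,1],[0.0,0,0.0,0,0,0,1],[0,0,0,0,0,0,1]]}}

```text
time_s: 15.95
eef_pos: [0.6038, -0.1448, 0.0824]
ee_rot: [0.134, -0.133, -0.694, 0.694]
contact_force: [-0.4, -0.3, 0.3]
opening: -0.004
```

Run:
```python
from h import *
rep();lev()
```

```text
t 15.95 p [ 0.6038 -0.1448  0.0824] xyaw 158.21 tilt [-0.0005 -0.    ] q6 1.648 F [-0.44 -0.31  0.28]
face phi 248.21 radial 40.36 tang mm (neg=behind) -16.4 level if contact 17mm None
1.0 [269.3 160.4]; 1.5 [271.5 158.8]; 2.0 [274.5 157.6]; 2.5 [278.  156.8]; 3.0 [281.7 156.6]; 3.5 [285.6 156.8]; 4.0 [289.2 157.6]; 4.5 [292.5 158.8]; 5.0 [295.1 160.4]; 5.5 [296.9 162.3]; 6.0 [297.7 164.3]; 6.5 [297.6 166.4]; 7.0 [296.4 168.3]; 
side orange (np.int32(34), array([296.55882353, 161.94117647]), array([295, 158,   5,   9], dtype=int32))
```

Call:
{"op": "send_rows", "data": {"increments": [[0.0135,0,0.005,0,0.25,0,1],[0.0135,0,0.005,0,0.25,0,1],[0.0135,0,0.005,0,0.25,0,1],[0.0135,0,0.005,0,0.25,0,1],[0,0,0,0,0,0,1],[0,0,0,0,0,0,1],[0,0,0,0,0,0,1],[0,0,0,0,0,0,1],[0.0,0,0.0,0,0,0,1],[0,0,0,0,0,0,1]]}}

```text
time_s: 17.25
eef_pos: [0.6005, -0.1446, 0.0825]
ee_rot: [0.162, -0.162, -0.688, 0.688]
contact_force: [-0.5, -0.6, 0.2]
opening: 0.001
```

Run:
```python
from h import *
rep();lev()
save(5,B,5)
```

```text
t 17.25 p [ 0.6005 -0.1446  0.0825] xyaw 153.58 tilt [-0. -0.] q6 1.727 F [-0.53 -0.62  0.22]
face phi 243.58 radial 40.19 tang mm (neg=behind) -16.62 level if contact 17mm None
1.0 [269.3 160.4]; 1.5 [271.5 158.8]; 2.0 [274.5 157.6]; 2.5 [278.  156.8]; 3.0 [281.7 156.6]; 3.5 [285.6 156.8]; 4.0 [289.2 157.6]; 4.5 [292.5 158.8]; 5.0 [295.1 160.4]; 5.5 [296.9 162.3]; 6.0 [297.7 164.3]; 6.5 [297.6 166.4]; 7.0 [296.4 168.3]; 
side orange (np.int32(37), array([296.72972973, 162.94594595]), array([295, 159,   5,   9], dtype=int32))
```

View pics/side5.png

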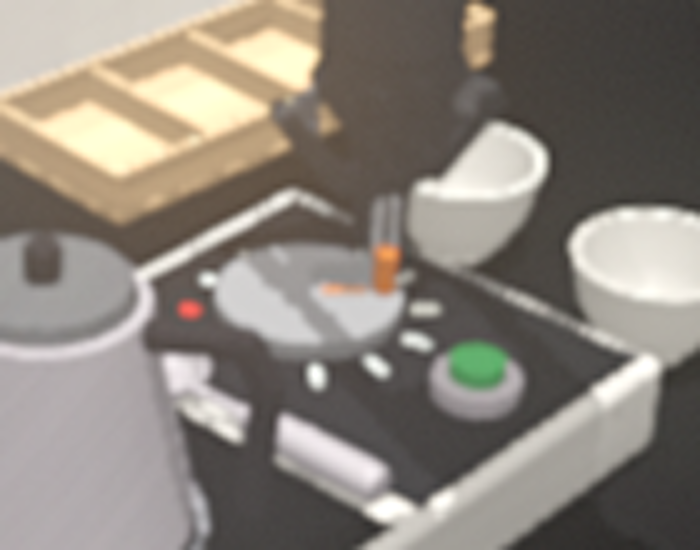

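Call:
{"op": "send_rows", "data": {"increments": [[0.0135,0,0.005,0,0.25,0,1],[0.0135,0,0.005,0,0.25,0,1],[0,0,0,0,0,0,1],[0,0,0,0,0,0,1],[0,0,0,0,0,0,1],[0,0,0,0,0,0,1],[0,0,0,0,0,0,1],[0,0,0,0,0,0,1],[0.0,0,0.0,0,0,0,1],[0,0,0,0,0,0,1]]}}

```text
time_s: 18.65
eef_pos: [0.5988, -0.1443, 0.0825]
ee_rot: [-0.175, 0.175, 0.685, -0.685]
contact_force: [-0.4, 0.2, -0.5]
opening: 0.005
```

Run:
```python
from h import *
rep();lev()
save(6,B,5)
```

```text
t 18.65 p [ 0.5988 -0.1443  0.0825] xyaw 151.28 tilt [0. 0.] q6 1.767 F [-0.41  0.17 -0.47]
face phi 241.28 radial 40.09 tang mm (neg=behind) -16.6 level if contact 17mm None
1.0 [269.3 160.4]; 1.5 [271.5 158.8]; 2.0 [274.5 157.6]; 2.5 [278.  156.8]; 3.0 [281.7 156.6]; 3.5 [285.6 156.8]; 4.0 [289.2 157.6]; 4.5 [292.5 158.8]; 5.0 [295.1 160.4]; 5.5 [296.9 162.3]; 6.0 [297.7 164.3]; 6.5 [297.6 166.4]; 7.0 [296.4 168.3]; 
side orange (np.int32(38), array([296.76315789, 163.05263158]), array([295, 159,   5,   9], dtype=int32))
```

View pics/side6.png

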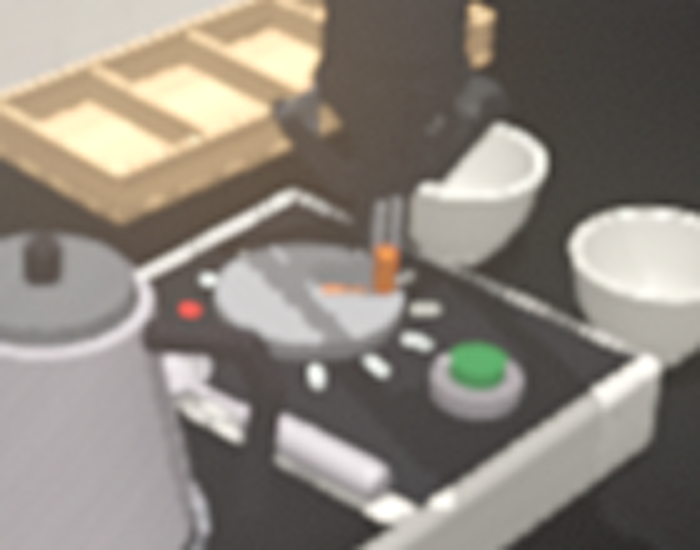

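The stud didn't move between the last two pictures while the finger did, so it has snapped ahead of the finger. I'll back off, lift and check.

Call:
{"op": "send_rows", "data": {"increments": [[-0.08,0,0,0,0,0,1],[-0.1,0,0,0,0,0,1],[0,-0.2,0,0,0,0,1],[0,-0.4,0,0,0,0,1],[0,-0.5,0,0,0,0,1],[0,-0.5,0,0,0,0,1],[0,-0.4,0,0,0,0,1],[0,0,0,0,0,0,1],[0,0,0.0,0,0,0,1],[0,0,0,0,0,0,1]]}}

```text
time_s: 20.05
eef_pos: [0.6073, -0.1493, 0.201]
ee_rot: [-0.176, 0.174, 0.685, -0.685]
contact_force: [-0.0, 0.2, 0.1]
opening: -0.001
```

Run:
```python
from h import *
rep();lev()
save(7,B,5)
```

```text
t 20.05 p [ 0.6073 -0.1493  0.201 ] xyaw 151.28 tilt [-0.0027  0.0009] q6 1.764 F [-0.03  0.18  0.09]
face phi 241.28 radial 40.31 tang mm (neg=behind) -26.44 level if contact 17mm None
1.0 [269.3 160.4]; 1.5 [271.5 158.8]; 2.0 [274.5 157.6]; 2.5 [278.  156.8]; 3.0 [281.7 156.6]; 3.5 [285.6 156.8]; 4.0 [289.2 157.6]; 4.5 [292.5 158.8]; 5.0 [295.1 160.4]; 5.5 [296.9 162.3]; 6.0 [297.7 164.3]; 6.5 [297.6 166.4]; 7.0 [296.4 168.3]; 
side orange (np.int32(37), array([296.72972973, 161.89189189]), array([294, 158,   6,  10], dtype=int32))
```

View pics/side7.png

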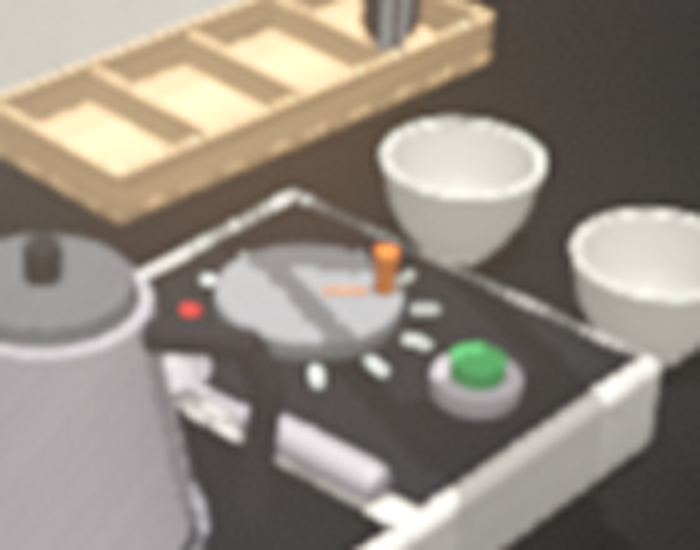

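View pics/top7.png

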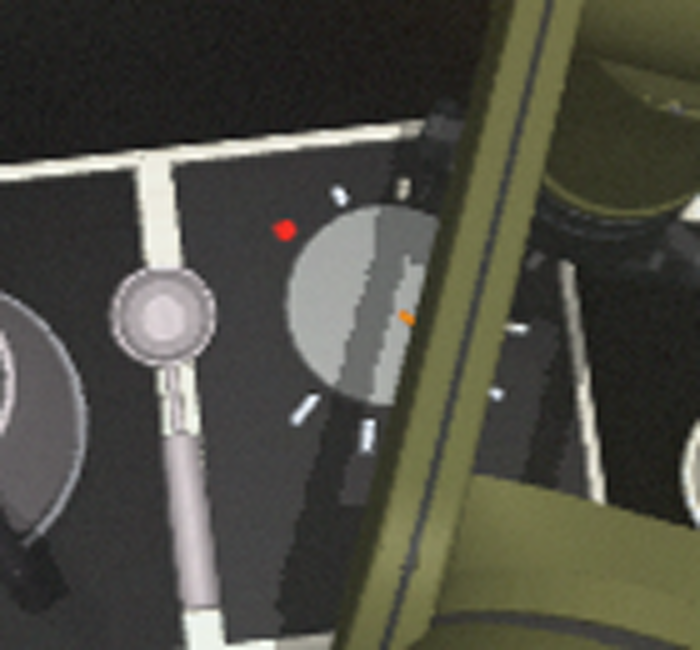

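Call:
{"op": "send_rows", "data": {"increments": [[0.2,0,0.03,0,0,0,1],[0.3,0,0.05,0,0,0,1],[0.3,0,0.05,0,0,0,1],[0.3,0,0.05,0,0,0,1],[0.3,0,0.05,0,0,0,1],[0.3,0,0.05,0,0,0,1],[0.2,0,0.03,0,0,0,1],[0.12,0,0.02,0,0,0,1],[0,0,0.0,0,0,0,1],[0,0,0,0,0,0,1]]}}

```text
time_s: 21.45
eef_pos: [0.4932, -0.1089, 0.2026]
ee_rot: [0.175, -0.176, -0.685, 0.685]
contact_force: [0.2, -0.0, 0.4]
opening: -0.004
```

Run:
```python
from h import *
rep();lev()
save(8,B,5)
T=read_camera("top")
for b in blobs(T["image"],(5,130,120),(20,255,255),(280,130,362,240))[0]: print(b)
p,M=rep(); d=np.array([.4915,-.1083,.0])-p; print((M.T@d)/.06)
```

```text
t 21.45 p [ 0.4932 -0.1089  0.2026] xyaw 151.28 tilt [ 0.0009 -0.0003] q6 1.771 F [ 0.24 -0.    0.37]
face phi 241.28 radial 59.79 tang mm (neg=behind) 93.01 level if contact 17mm None
1.0 [269.3 160.4]; 1.5 [271.5 158.8]; 2.0 [274.5 157.6]; 2.5 [278.  156.8]; 3.0 [281.7 156.6]; 3.5 [285.6 156.8]; 4.0 [289.2 157.6]; 4.5 [292.5 158.8]; 5.0 [295.1 160.4]; 5.5 [296.9 162.3]; 6.0 [297.7 164.3]; 6.5 [297.6 166.4]; 7.0 [296.4 168.3]; 
side orange (np.int32(33), array([296.78787879, 162.45454545]), array([294, 159,   6,  10], dtype=int32))
t 21.65 p [ 0.4929 -0.1089  0.2024] xyaw 151.28 tilt [ 0.0001 -0.0001] q6 1.771 F [-0.03 -0.29 -0.88]
face phi 241.28 radial 59.86 tang mm (neg=behind) 93.3 level if contact 17mm None
[2.56332328e-02 3.37335413e+00 3.00406331e-03]
```

View pics/top8.png

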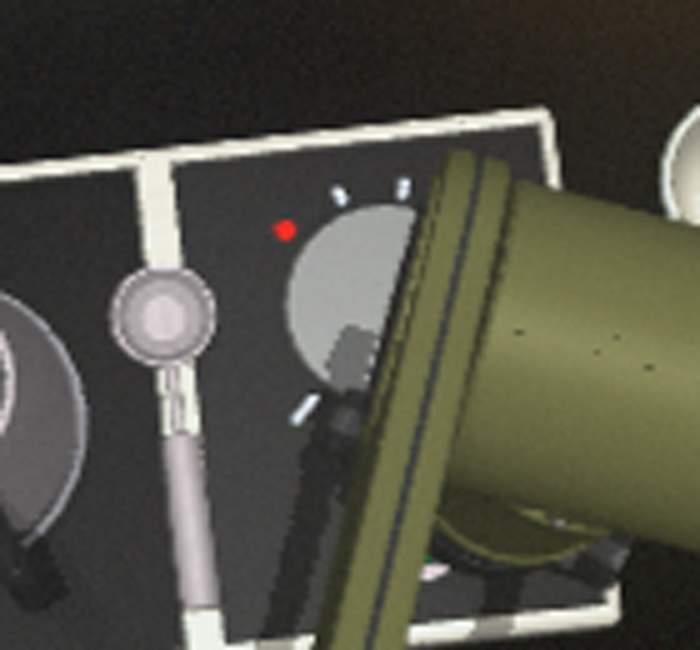

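Call:
{"op": "send_rows", "data": {"increments": [[-0.2,0,0.36,0,0,0,1],[-0.2,0,0.36,0,0,0,1],[-0.2,0,0.36,0,0,0,1],[-0.2,0,0.36,0,0,0,1],[-0.2,0,0.36,0,0,0,1],[-0.2,0,0.36,0,0,0,1],[-0.2,0,0.36,0,0,0,1],[-0.2,0,0.36,0,0,0,1],[0,0,0.0,0,0,0,1],[0,0,0,0,0,0,1]]}}

```text
time_s: 22.9
eef_pos: [0.4934, -0.3062, 0.2022]
ee_rot: [-0.176, 0.175, 0.685, -0.685]
contact_force: [-0.0, -0.5, -0.1]
opening: 0.0
```

Run:
```python
from h import *
p,M=rep()
save(9,B,5)
T=read_camera("top")
for b in blobs(T["image"],(5,130,120),(20,255,255),(280,130,362,240))[0]: print(b)
print(blobs(T["image"],(45,120,60),(80,255,255),(280,130,362,240))[0])
d=np.array([.4915,-.1083,.0])-p; print((M.T@d)/.06)
```

```text
t 22.9 p [ 0.4934 -0.3062  0.2022] xyaw 151.25 tilt [-0.0006  0.001 ] q6 1.444 F [-0.04 -0.48 -0.14]
face phi 241.25 radial 232.7 tang mm (neg=behind) -2.03 level if contact 17mm None
(np.int32(18), array([323.55555556, 175.16666667]), array([320, 172,   8,   7], dtype=int32))
(np.int32(23), array([331.2173913 , 178.91304348]), array([329, 177,   6,   5], dtype=int32))
[(np.int32(109), array([323.1559633 , 216.36697248]), array([318, 211,  12,  12], dtype=int32))]
[ 1.61021877  3.37398508 -2.87475356]
```

View pics/top9.png

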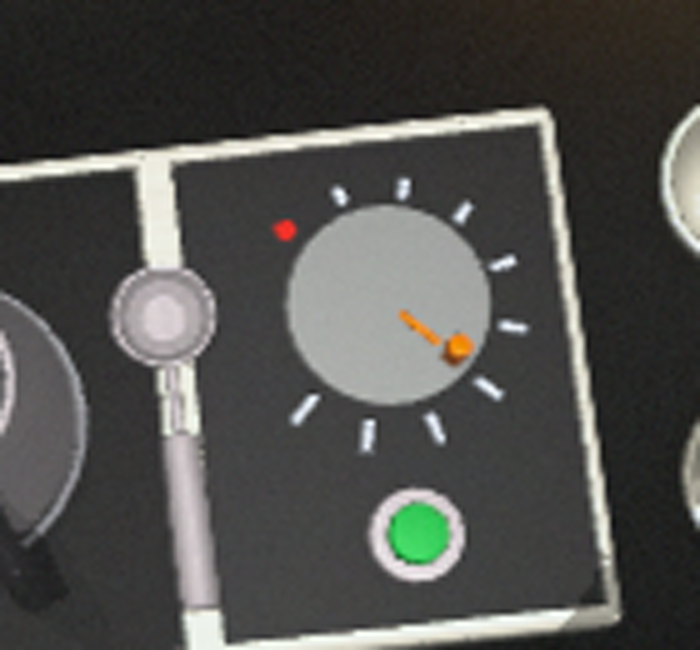

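The clear top view shows the stud at crop (458,347), pointing at the sixth mark (488,388), so the selector is at level 6. Next is the start button.

Call:
{"op": "send_rows", "data": {"increments": [[0.2,0,-0.36,0,0,0,1],[0.2,0,-0.36,0,0,0,1],[0.2,0,-0.36,0,0,0,1],[0.2,0,-0.36,0,0,0,1],[0.2,0,-0.36,0,0,0,1],[0.2,0,-0.36,0,0,0,1],[0.2,0,-0.36,0,0,0,1],[0.21,0,-0.355,0,0,0,1],[0,0,0,0,0,0,1],[0,0.3,0,0,0,0,1]]}}

```text
time_s: 24.3
eef_pos: [0.4929, -0.1081, 0.1858]
ee_rot: [0.173, -0.176, -0.685, 0.685]
contact_force: [-0.0, -0.8, 0.7]
opening: -0.001
```

Call:
{"op": "send_rows", "data": {"increments": [[0,0.4,0,0,0,0,1],[0,0.4,0,0,0,0,1],[0,0.3,0,0,0,0,1],[0,0.2,0,0,0,0,1],[0,0.1,0,0,0,0,1],[0,0.1,0,0,0,0,1],[0,0.05,0,0,0,0,1],[0,0,0,0,0,0,1],[0,0,0,0,0,0,1],[0,0,0,0,0,0,1]]}}

```text
time_s: 25.55
eef_pos: [0.492, -0.1087, 0.0918]
ee_rot: [0.175, -0.176, -0.685, 0.685]
contact_force: [0.5, 0.1, 0.3]
opening: -0.002
```

Run:
```python
from h import *
rep(); save(10,B,5)
```

```text
t 25.55 p [ 0.492  -0.1087  0.0918] xyaw 151.28 tilt [ 0.0006 -0.0002] q6 1.771 F [0.49 0.11 0.3 ]
face phi 241.28 radial 60.18 tang mm (neg=behind) 94.15 level if contact 17mm None
```

View pics/side10.png

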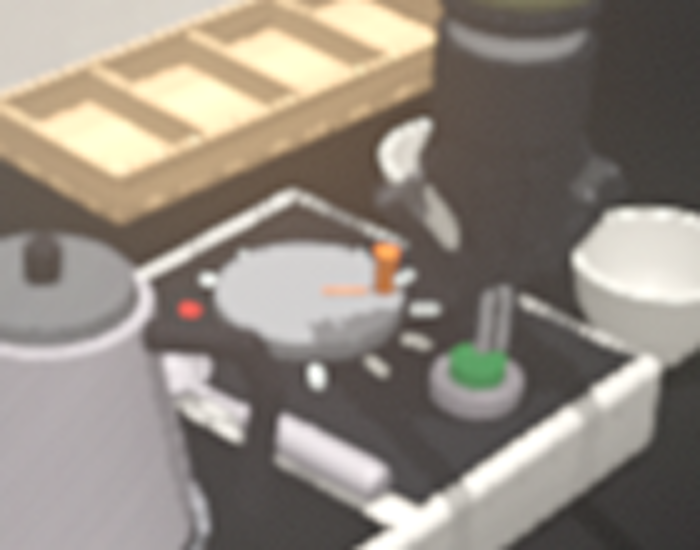

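Run:
```python
from h import *
S=read_camera("side")
f=lambda p:((np.array(proj(S,p))-[220,110])*5).round()
print(f([.492,-.1087,.0918]),f([.492,-.1087,.082]),f([.4915,-.1083,.082]),f([.492,-.1087,.072]))
```

```text
[481. 343.] [479. 359.] [480. 359.] [478. 375.]
```

Call:
{"op": "send_rows", "data": {"increments": [[0,0.08,0,0,0,0,1],[0,0.06,0,0,0,0,1],[0,0.03,0,0,0,0,1],[0,0.03,0,0,0,0,1],[0,0.02,0,0,0,0,1],[0,0.02,0,0,0,0,1],[0,0.01,0,0,0,0,1],[0,0,0,0,0,0,1],[0,0,0,0,0,0,1],[0,0,0,0,0,0,1]]}}

```text
time_s: 26.95
eef_pos: [0.4916, -0.1086, 0.0765]
ee_rot: [-0.176, 0.175, 0.685, -0.685]
contact_force: [-2.2, 0.7, 4.9]
opening: 0.0
```

Run:
```python
from h import *
rep(); save(11,B,5)
```

```text
t 26.95 p [ 0.4916 -0.1086  0.0765] xyaw 151.28 tilt [-0.0004  0.0001] q6 1.771 F [-2.16  0.73  4.86]
face phi 241.28 radial 60.27 tang mm (neg=behind) 94.62 level if contact 17mm None
```

View pics/side11.png

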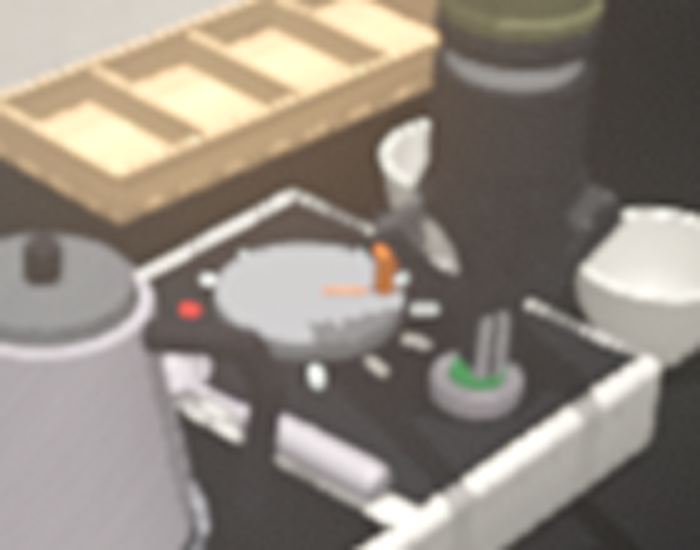

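Call:
{"op": "send_rows", "data": {"increments": [[0,-0.05,0,0,0,0,1],[0,-0.1,0,0,0,0,1],[0,-0.2,0,0,0,0,1],[0,-0.3,0,0,0,0,1],[0,-0.4,0,0,0,0,1],[0,-0.4,0,0,0,0,1],[0,-0.4,0,0,0,0,1],[0,-0.3,0,0,0,0,1],[0,0,0,0,0,0,1],[0,0,0,0,0,0,1]]}}

```text
time_s: 28.3
eef_pos: [0.4916, -0.1086, 0.2053]
ee_rot: [-0.175, 0.175, 0.685, -0.685]
contact_force: [0.1, -0.8, -1.0]
opening: -0.0
```

Call:
{"op": "send_rows", "data": {"increments": [[-0.2,0,0.36,0,0,0,1],[-0.2,0,0.36,0,0,0,1],[-0.2,0,0.36,0,0,0,1],[-0.2,0,0.36,0,0,0,1],[-0.2,0,0.36,0,0,0,1],[-0.2,0,0.36,0,0,0,1],[-0.2,0,0.36,0,0,0,1],[-0.2,0,0.36,0,0,0,1],[0,0,0.0,0,0,0,1],[0,0,0,0,0,0,1]]}}

```text
time_s: 29.55
eef_pos: [0.4927, -0.3061, 0.2052]
ee_rot: [-0.176, 0.175, 0.685, -0.685]
contact_force: [0.4, -0.2, 1.0]
opening: -0.0
```

Run:
```python
from h import *
rep()
save(12,B,5)
T=read_camera("top"); cv2.imwrite("pics/topfull.png",T["image"])
for b in blobs(T["image"],(5,130,120),(20,255,255),(280,130,362,240))[0]: print(b)
print(blobs(T["image"],(45,120,60),(80,255,255),(280,130,362,240))[0])
lev()
```

```text
t 29.55 p [ 0.4927 -0.3061  0.2052] xyaw 151.25 tilt [-0.0006  0.0011] q6 1.443 F [ 0.36 -0.19  0.99]
face phi 241.25 radial 232.96 tang mm (neg=behind) -1.4 level if contact 17mm None
(np.int32(18), array([323.55555556, 175.16666667]), array([320, 172,   8,   7], dtype=int32))
(np.int32(23), array([331.2173913 , 178.91304348]), array([329, 177,   6,   5], dtype=int32))
[(np.int32(109), array([323.1559633 , 216.36697248]), array([318, 211,  12,  12], dtype=int32))]
1.0 [269.3 160.4]; 1.5 [271.5 158.8]; 2.0 [274.5 157.6]; 2.5 [278.  156.8]; 3.0 [281.7 156.6]; 3.5 [285.6 156.8]; 4.0 [289.2 157.6]; 4.5 [292.5 158.8]; 5.0 [295.1 160.4]; 5.5 [296.9 162.3]; 6.0 [297.7 164.3]; 6.5 [297.6 166.4]; 7.0 [296.4 168.3]; 
side orange (np.int32(30), array([296.9, 162.2]), array([295, 159,   5,   9], dtype=int32))
```

View pics/top12.png

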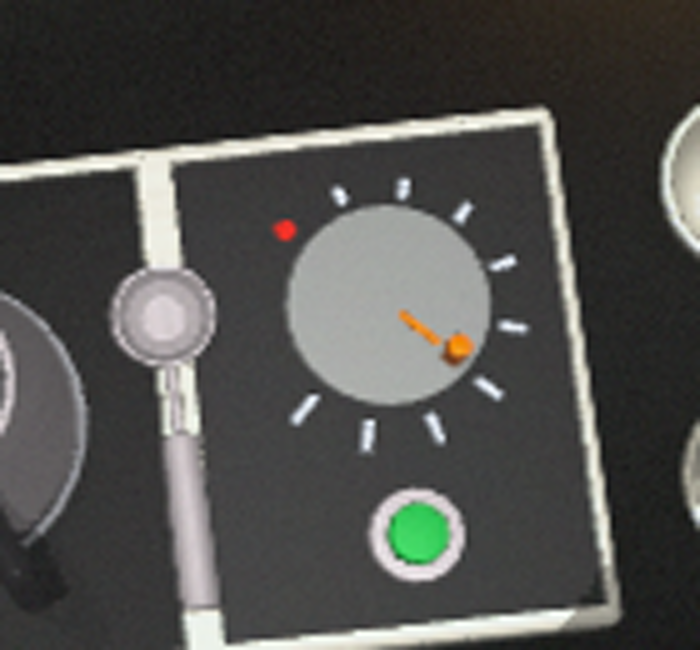

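View pics/side12.png

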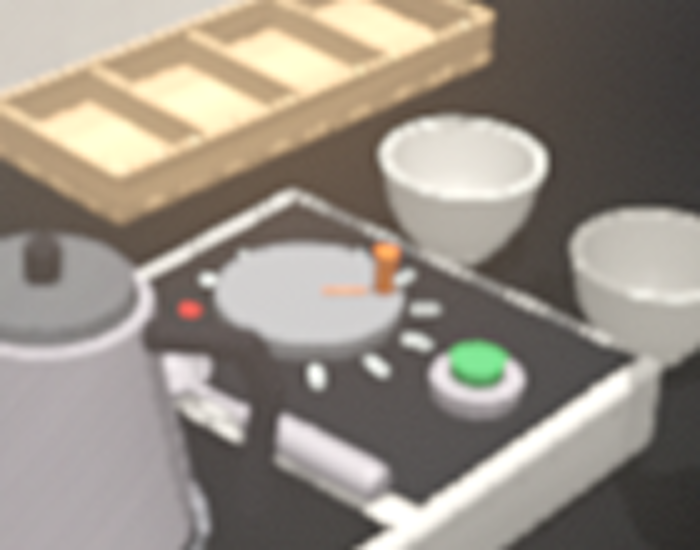

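View pics/topfull.png

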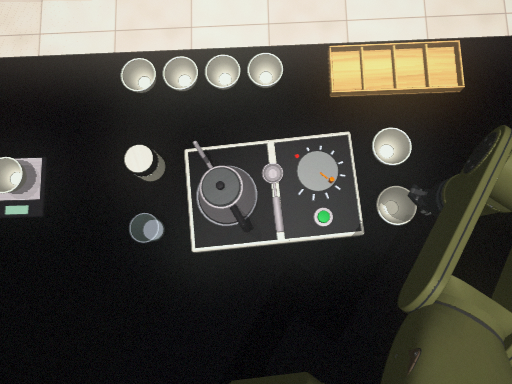

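The selector still points at the sixth mark, the button is back up, everything else is where it was, and the arm is clear.

```bash
python3 -c "
from cell import close_job
print(close_job())"
```

```text
the job is handed in; nothing more can be done
None
```

The selector is at level 6 and the start button has been pressed and is back up; I handed the job in at about 30 s on the robot's clock.

- **Selector:** it started at level 1. I pushed the stud clockwise with the shut fingertips, with at most about 3 N of sideways force on the readings between moves. I stopped just past half-way from 5 to 6, where it snapped into 6 on its own. A clear top view showed the stud pointing at the sixth mark before I pressed the button, and again after, with no change between the two.
- **Start button:** I pressed it about 5.5 mm down (4.9 N upward reading) and released it. In the last pictures the button is up, and the kettle, spoon, bowls, tumbler and canister look unmoved.

**Odd readings:**
- While the button was held down there was also about 2 N of sideways force that I did not explain. It was gone after lifting, and neither the stud nor the button had shifted.
- In the side view, the stud's measured position sat 1 to 2 pixels off the computed one. That offset was about the same at every level, so I relied on the clear top view for the final level.

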